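# Tip the deli-paper carton into its steel holder

### The job

Load the carton of deli sheets into the low steel holder by pushing only: slide the standing carton across until it is in line with the holder's open mouth, then push it near its top so that it tips over away from you and lands flat inside the holder with the sheet opening facing up. Push it fully home against the back stop, square between the side walls. The cardboard dents, so push gently and never grip or lift it, and leave the tin and the two spice jars beside the holder where they stand.

Things in the scene. Friction and masses are not known exactly. Their poses are not given: they have to be found in the camera images.
- holder: Low bent-steel carton holder, fixed on the worktop: a U-shaped bay without a floor, open to the robot (the mouth). Origin: on the worktop, in the middle of the mouth; x points into the bay, y left, z up. Side walls: inner faces at y = +81 and -81 mm, from x = 0 to 105 mm, upright to 26 mm high, then a lip leaning outward to 37 mm high at y = +-92 mm. Foot flanges reach y = +-101 mm.
- holder_stop (a point): Middle of the holder's back stop: inner face, 105 mm from the mouth (holder x = 105, y = 0, z = 20 mm). The stop is 42 mm high, 3 mm thick, with a foot flange 19 mm behind it. At the mouth short wings, 26 mm high, flare outward from the side walls, back to holder x = -18 mm, y = +-92 mm.
- carton: Brown cardboard carton of folded deli sheets, loose, about 0.45 kg, 50 (x) x 150 (y) x 120 (z) mm. It starts standing on its 50 x 150 mm edge before the mouth, 15 to 55 mm too far to the right (holder -y), turned up to 0.12 rad from square. Origin: centre of its foot; z up; x away from the robot. The face x = -25 mm with the long oval sheet opening faces the robot and must end up (x axis down).
- carton_mid (a point): Middle of the carton: 60 mm above the worktop standing, 25 mm lying. Fully home it lies at x = 45, y = 0 mm of the holder; the carton then has 6 mm play at each side wall and its near end (60 mm from this point) stands out of the mouth by 15 mm.
- carton_top (a point): Middle of the carton's top edge on the robot's side while it stands (carton x = -25, y = 0, z = 120 mm). Pushed on an end face up to 70 mm high the carton slides sideways upright, and two fingertips side by side turn it square; pushed 95 to 110 mm high on the opening face it tips about its far lower edge and past about 23 degrees from upright falls by itself.
- carton_foot (a point): Middle of the carton's far lower edge while it stands (carton x = 25, y = 0, z = 0 mm): the edge it tips about, which stays on the worktop; when the carton lies this is the lower edge of its near end.
- small_tin: Small tin, 58 mm diameter, 72 mm high, loose, standing to the right of the holder. Origin: centre of its foot. Leave it alone.
- spice_jar_a: Spice jar, 45 mm wide, 100 mm high, loose, standing behind the back stop on the left. Origin: centre of its foot. Leave it alone.
- spice_jar_b: Spice jar, 44 mm wide, 100 mm high, loose, standing behind the back stop on the right. Origin: centre of its foot. Leave it alone.

How it is judged (in metres and radians):
On the way:
1. the carton has tipped over away from the robot and lies flat between the holder's side walls, sheet opening up (angle between carton's own x axis and vertical above 3 rad and height (world z) of carton_mid below 0.032 m and x of carton_mid in the frame of holder above -0.03 m and y of carton_mid in the frame of holder between -0.012 and 0.012 m), for 0.2 s.
At the end, for the whole second after the job is handed in: The carton lies flat in the holder, sheet opening up (within 5 degrees), down on the worktop (middle below 30 mm), between the side walls (within 9 mm of the middle, within 0.09 rad of square), its far end within 6 mm of the back stop, at rest (angle between carton's own x axis and vertical above 3.05 rad and height (world z) of carton_mid below 0.03 m and x of carton_mid in the frame of holder between 0.039 and 0.052 m and y of carton_mid in the frame of holder between -0.009 and 0.009 m and angle between the y axis of carton and the y axis of holder, either way round below 0.09 rad and linear speed of carton below 0.02 m/s); the robot touches nothing.
It fails at once if the carton is lifted off the worktop or falls over the wrong way (its tipping edge rises over 25 mm, or its middle over 85 mm) (height (world z) of carton_foot above 0.025 m or height (world z) of carton_mid above 0.085 m).
It fails at once if the carton is gripped or shoved hard (the fingers press on it with more than 35 N) (contact force between the fingers and carton above 35 N).
It fails at once if the tin or a spice jar is shifted by more than 15 mm (distance of any of small_tin, spice_jar_a, spice_jar_b from where it was at the start of the episode above 0.015 m).
It also fails if it takes over 69 s, if anything falls off the work surface, if the arm or the gripper's body presses on something with over 40 N, if the wrist force passes 120 N, or if a joint passes its speed limit or range.

### The arm

A 7-joint arm with a two-finger parallel gripper is mounted at the origin on a cart in front of the work surface, level with it; the furniture and walls round the work are solid. World frame = base frame: x ahead of the robot, y to its left, z up, the work surface at z = 0. Lengths are in mm, angles in rad, forces in N, time in s.
With the tool pointing down it reaches from about 425 to 875 mm from the base axis. Payload 8.4 kg.
Tool frame: the origin (TCP) lies between the finger pads; the fingertips stand 8 mm ahead of it and the grasp point (between the pads) lies 11 mm behind it (ctrl.tip_extent is the distance from the TCP to the fingertips, in mm); z points along the fingers, y is the direction in which the jaws open and shut (so a half turn about z gives the same grasp; the last joint's range is limited). The gripper opens to 87 mm and grips with 3 to 60 N. Pads are 19 mm wide; open, the fingers measure 117 mm over their backs; the gripper's body (75 mm by 190 mm) begins 51 mm behind the grasp point.
Start: joints at [-1.418, 0.333, 0.04, 1.465, -0.013, 1.343, -0.059], TCP at [161.949, 629.473, 230.546] pointing down, gripper open.
Joint ranges: [-2.58, 2.58], [-0.38, 2.09], [-1.3, 1.39], [0.25, 2.4], [-1.5, 4.64], [0.08, 2.09], [-2.65, 2.65]. Speed limits (rad/s): [2.22, 2.22, 2.79, 2.79, 3.14, 3.14, 3.14].

### API

Orientations are given as a unit quaternion [x, y, z, w].
In Python, from station import telemetry, eyes, close_job, spotter, ctrl gives the robot as it stands.
- The arm moves only by the shell command python3 -m jog 'ROWS' [OPENING]. ROWS is JSON, one flat list of numbers, 6 for each row, row after row: the shift along the tool's x, y, z in cm, then the turn, a rotation vector about the tool's x, y, z in rad. A call has 1 to 10 rows; each row shifts and turns the commanded pose from where the row before left it, along the tool's axes as they then stand; what a row does not reach is not made up. A row lasts 1/12 s, in which the tool goes at most 41.7 mm and 7.16 degrees, less where a joint would pass 70% of its speed; a pose out of reach is approached as far as the arm can. A call is refused whole if a number of a shift passes 4.17 or a number of a turn 0.125, either way. A call with a gripper value outside its range is refused whole. OPENING is the opening, from -1 (shut) to 1 (fully open), set as the call begins (- or left out, the last holds). The fingers move at their own pace and stop on an object; the grip force is fixed at half the most. Time passes only in rows, so rows that do not move let the fingers close. It gives the time, the measured TCP pose, the force and the opening at its end, in the units of the state.
- telemetry.sense(): the state, without advancing time (a new reading comes with each control period).
- eyes.snapshot(name): name is "scene" or "top"; returns a dict with "color" (384x512x3 uint8, red, green, blue), "intrinsics" (3x3 intrinsics, pixels), "view" (4x4, takes a point from world to camera coordinates). Camera axes: x right, y up, looking along -z (the intrinsics and any distortion apply to the point x, -y, -z); pixel columns grow to the right and rows downward; lengths in mm; the calibration is good to about 2 mm. A picture is of the moment at which its call begins. There is no depth.
- close_job(): hands the job in, once; it reports no verdict.
Trained networks look in a picture, given as the dict that the camera call returned (one of the last four; its "shot" number tells which), for a name from the list of things; names that differ only in an ending like _2 or _b are one class to them, and where a whole thing is asked for, a point or a joint stands for the part that bears it (a point fixed in the world has none). Each returns a list of dicts, best first, with "score" (0 to 1); they miss things now and then, are a little off and sometimes report something else, mostly with a low value. They report only what shows in the picture. A call takes as long as a camera call.
- spotter.spot_in(name, picture): "xyz" ([x, y, z] in mm, in world coordinates, good to about 4 mm: the middle of the surface that is visible of it).
- spotter.masks_of(name, picture): "region" (384x512 bool, what is visible of it).
The state is a dict: "time": time; "joint_positions": joint angles; "qvel": joint speeds; "tau": joint torques, N m; "eef_pos": TCP position; "orientation": TCP orientation; "ft_force": force on the tool from outside, world axes, zero at the start; "ft_torque": the same for the moment, N m; "opening": finger opening in mm.
Only numpy, scipy, OpenCV 4.12 (cv2) and the standard library are available. Lean on these libraries where they do the work, as an engineer would, in place of code of your own. Each camera call takes 0.05 s, during which the arm holds its last target.

## Working session

There is one attempt and no reset: what is moved stays moved. The work goes in short steps, Python scripts to look and compute and a shell command to move; the robot and the scene stay as the last step left them, time stands still between calls to the robot, and variables do not carry over. Pictures are saved under pics/ and viewed, and the job is handed in when it is done.

```bash
mkdir -p pics; ls; python3 - <<'E'
from station import telemetry, eyes, spotter, ctrl
import cv2
print(telemetry.sense(), ctrl.tip_extent)
for n in ["scene","top"]:
    p=eyes.snapshot(n); cv2.imwrite(f"pics/{n}0.png",p["color"][:,:,::-1])
    print(n,p["intrinsics"],p["view"])
    for o in ["holder","holder_stop","carton","carton_top","carton_foot","carton_mid","small_tin","spice_jar_a"]:
        try: print(o,[(r["xyz"],r["score"]) for r in spotter.spot_in(o,p)][:3])
        except Exception as e: print(o,e)
E
```

```text
pics
{'time': 0.0, 'joint_positions': array([-1.4182059 ,  0.33387121,  0.03986135,  1.46628302, -0.01340717,
        1.34330068, -0.05847432]), 'qvel': array([-0.00087109,  0.00033059,  0.001997  ,  0.00070182, -0.00034812,
       -0.00050697,  0.00024779]), 'tau': array([ 2.25150484e-04, -6.56360579e+01,  1.33546852e+00, -4.03786004e+01,
       -5.96543541e-02,  4.53131483e-02,  2.04170119e-04]), 'eef_pos': array([161.84289155, 629.05090721, 229.67900115]), 'orientation': array([ 1.25553724e-01,  9.92086501e-01, -7.96480043e-04, -5.24056985e-05]), 'ft_force': array([ 0.58883895, -0.06689122,  0.24982424]), 'ft_torque': array([-0.0180982 , -0.02491878,  0.02965789]), 'opening': 86.9057765910955} 8.0
scene [[416.29010826   0.         251.51311421]
 [  0.         416.29010826 190.01908617]
 [  0.           0.           1.        ]] [[-8.02140236e-01 -5.97111866e-01 -5.33487619e-03  4.30589044e+02]
 [ 3.24953095e-01 -4.43991745e-01  8.35031028e-01 -3.17246603e+02]
 [-5.00975576e-01  6.68078401e-01  5.50176992e-01 -6.16541344e+02]
 [ 0.00000000e+00  0.00000000e+00  0.00000000e+00  1.000
[... 498 characters left out ...]
  ]] [[-2.39147352e-02 -9.99713991e-01 -1.45398003e-04 -7.81201714e+01]
 [ 9.95294561e-01 -2.38226754e-02  9.39213323e-02 -6.03672449e+02]
 [-9.38979337e-02  2.10138995e-03  9.95579611e-01 -9.13092700e+02]
 [ 0.00000000e+00  0.00000000e+00  0.00000000e+00  1.00000000e+00]]
holder [([658.7, -28.5, 30.8], 0.57)]
holder_stop [([664.7, -30.9, 32.9], 0.65), ([498.6, -55.9, 121.1], 0.26)]
carton [([499.6, -60.3, 119.9], 0.61)]
carton_top [([498.2, -57.3, 123.1], 0.68)]
carton_foot [([506.6, -59.1, 121.6], 0.65)]
carton_mid [([501.2, -54.8, 119.7], 0.55)]
small_tin [([625.1, -159.0, 70.9], 0.69), ([662.2, -29.3, 29.3], 0.32)]
spice_jar_a [([719.6, -100.0, 98.4], 0.69), ([726.1, 12.2, 102.9], 0.65)]
```

View pics/scene0.png

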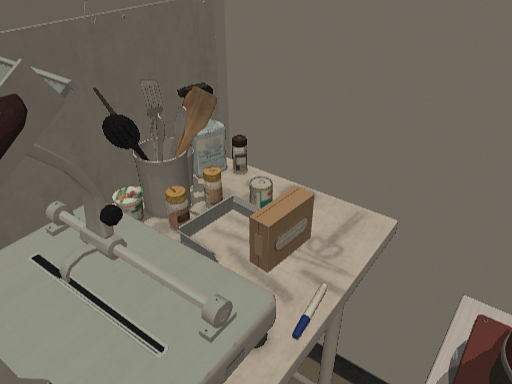

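View pics/top0.png

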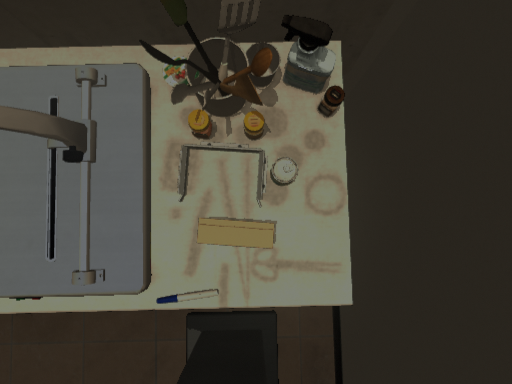

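The scene view has the carton at about (282,228), the U-shaped holder behind it at (225,225), the tin at (261,190), and the jars at (177,205) and (212,186). A big slicer sits on the left. In the top view the carton is at (235,233), the holder spans (180-267, 145-205), and the tin is at (285,171). Next I'll measure the poses and the slicer height.

```bash
cat > h.py <<'E'
import numpy as np, cv2
from station import telemetry, eyes, spotter, ctrl
def P(p): 
    F=np.diag([1,-1,-1]); V=p["view"]; return p["intrinsics"]@F@V[:3]
def proj(p,X):
    X=np.atleast_2d(X); h=np.c_[X,np.ones(len(X))]@P(p).T; return h[:,:2]/h[:,2:]
def tri(p,a,q,b):
    r=cv2.triangulatePoints(P(p),P(q),np.array(a,float).reshape(2,1),np.array(b,float).reshape(2,1)); return (r[:3]/r[3]).ravel()
def onplane(p,uv,z):
    M=P(p); H=np.c_[M[:,0],M[:,1],M[:,2]*z+M[:,3]]; h=np.linalg.solve(H,np.array([uv[0],uv[1],1.])); return h[:2]/h[2]
def big(p,name,c,s,lines=[]):
    # c: x0,y0,w,h crop ; s scale
    x0,y0,w,h=c; im=cv2.resize(p["color"][y0:y0+h,x0:x0+w,::-1],None,fx=s,fy=s,interpolation=cv2.INTER_CUBIC)
    for L,col in lines:
        uv=(proj(p,L)-[x0,y0]+.5)*s
        cv2.polylines(im,[np.round(uv).astype(int).reshape(-1,1,2)],False,col,1,cv2.LINE_AA)
    cv2.imwrite("pics/"+name,im)
E
python3 - <<'E'
from h import *
s=eyes.snapshot("scene");t=eyes.snapshot("top")
for p in (s,t): V=p["view"]; print("cam",-V[:3,:3].T@V[:3,3])
print("knob",tri(s,(110,215),t,(72,155)))
print("rodend",tri(s,(217,307),t,(85,277)), tri(s,(58,212),t,(87,76)))
for uv in [(150,70),(150,290),(85,277)]: print(onplane(t,uv,120),onplane(t,uv,200))
print("table edge",onplane(t,(345,305),0))
big(t,"topbig.png",(150,110,200,160),4); big(s,"scbig.png",(110,150,220,140),3.6)
E
```

```text
cam [139.61090743 528.15290972 606.41475809]
cam [513.22616449 -90.5601573  965.74283774]
knob [648.42507809 231.67138339 201.99902776]
rodend [423.9615465  231.31047057 135.94387755] [821.28580215 234.1825733  133.41175473]
[834.09475584 109.35682702] [803.74334622  90.44639937]
[393.24162048 110.05023309] [404.59112661  91.07421519]
[421.1527479  236.68205333] [429.86210138 205.72775413]
table edge [ 333.32427185 -292.71464805]
```

View pics/topbig.png

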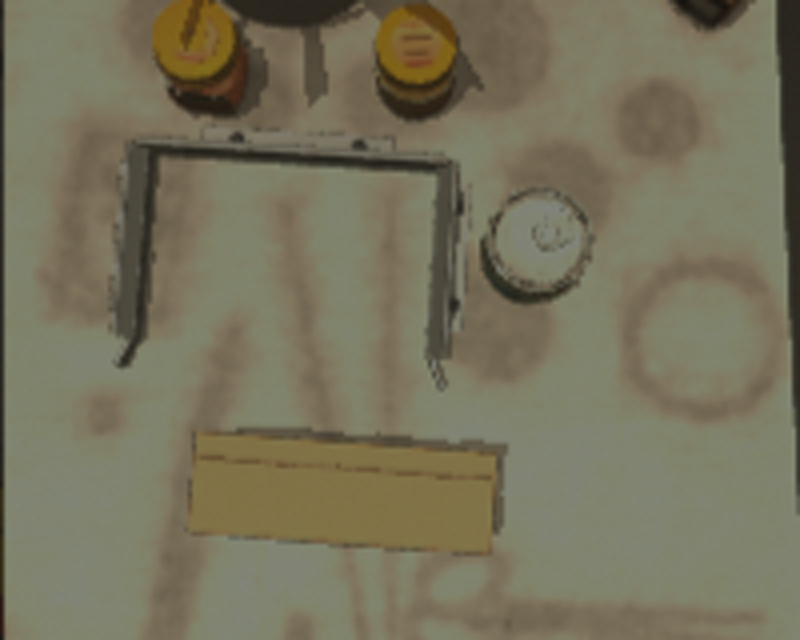

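View pics/scbig.png

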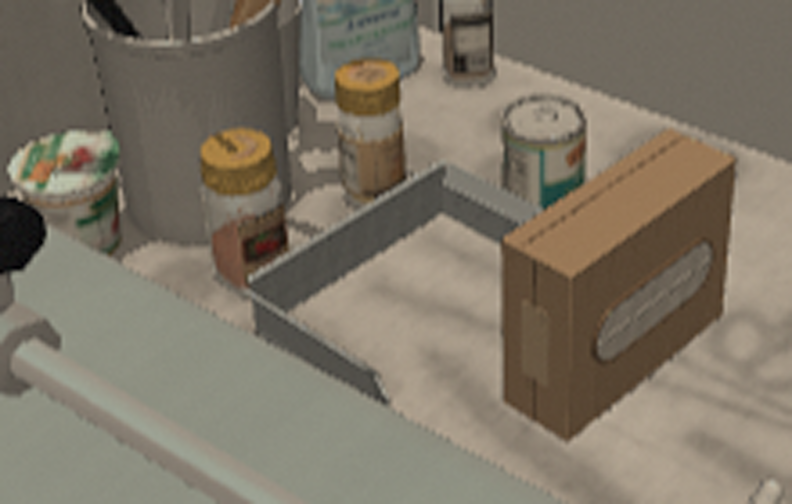

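```bash
cat > fit.py <<'E'
from h import *
from scipy.optimize import least_squares
def T(pose,X):
    x,y,a=pose; c,s=np.cos(a),np.sin(a); X=np.array(X,float)
    return np.c_[x+c*X[:,0]-s*X[:,1], y+s*X[:,0]+c*X[:,1], X[:,2]]
def fit(obs,x0):
    # obs: list of (pic, uv, modelpoint)
    f=lambda q: np.concatenate([(proj(p,T(q,[m]))[0]-uv) for p,uv,m in obs])
    r=least_squares(f,x0); return r.x, r.fun.reshape(-1,2)
HL=[[(0,81,0),(105,81,0),(105,-81,0),(0,-81,0)],[(-18,92,26),(0,81,26)],[(-18,-92,26),(0,-81,26)],[(0,92,37),(105,92,37)],[(0,-92,37),(105,-92,37)],[(105,81,42),(105,-81,42)]]
CB=[(-25,-75,0),(-25,75,0),(25,75,0),(25,-75,0)]; 
def up(L,h): return [(a,b,h) for a,b,_ in L]
CL=[CB+CB[:1],up(CB,120)+up(CB[:1],120)]+[[(a,b,0),(a,b,120)] for a,b,_ in CB]
E
cat > m1.py <<'E'
from fit import *
s=eyes.snapshot("scene");t=eyes.snapshot("top")
b=lambda u,v:np.array([150+(u+.5)/4-.5,110+(v+.5)/4-.5])
g=lambda u,v:np.array([110+(u+.5)/3.6-.5,150+(v+.5)/3.6-.5])
H,r=fit([(t,b(113,333),(0,92,37)),(t,b(452,357),(0,-92,37)),(t,b(122,367),(-18,92,26)),(t,b(443,388),(-18,-92,26)),(t,b(153,152),(105,81,42)),(t,b(437,166),(105,-81,42)),
  (s,g(247,288),(105,84,40)),(s,g(385,402),(-18,92,15))],[560,-30,0])
print("H",H,r.round(1).tolist())
C,r=fit([(t,b(196,432),(25,75,120)),(t,b(497,453),(25,-75,120)),(t,b(491,554),(-25,-75,120)),(t,b(189,533),(-25,75,120)),
 (s,g(502,240),(25,75,120)),(s,g(571,276),(-25,75,120)),(s,g(735,160),(-25,-75,120)),(s,g(568,440),(-25,75,0)),(s,g(722,316),(-25,-75,0)),(s,g(503,405),(25,75,0))],[500,-55,0])
print("C",C,r.round(1).tolist())
d=C-H; c,si=np.cos(H[2]),np.sin(H[2]); print("C in H",c*d[0]+si*d[1],-si*d[0]+c*d[1],d[2])
L=[(T(H,l),(0,0,255)) for l in HL]+[(T(C,l),(0,255,0)) for l in CL]
big(t,"top1.png",(150,110,200,160),4,L); big(s,"sc1.png",(110,150,220,140),3.6,L)
E
python3 m1.py
```

```text
H [ 5.79582478e+02 -2.29870999e+01 -8.82515028e-02] [[-0.0, 0.1], [-0.5, -0.5], [-2.0, 0.1], [1.1, 0.3], [-1.5, -2.2], [1.2, -1.0], [2.1, -2.0], [1.3, 2.8]]
C [ 5.00224380e+02 -5.81440333e+01 -9.25253588e-02] [[-0.2, -0.4], [0.4, -0.4], [0.2, -0.1], [-0.5, -0.2], [-0.3, -0.3], [0.3, 0.4], [0.8, -0.8], [0.1, 1.3], [0.2, 0.1], [-0.1, -0.3]]
C in H -75.95063870557344 -42.01449934912652 -0.004273855998132958
```

View pics/top1.png

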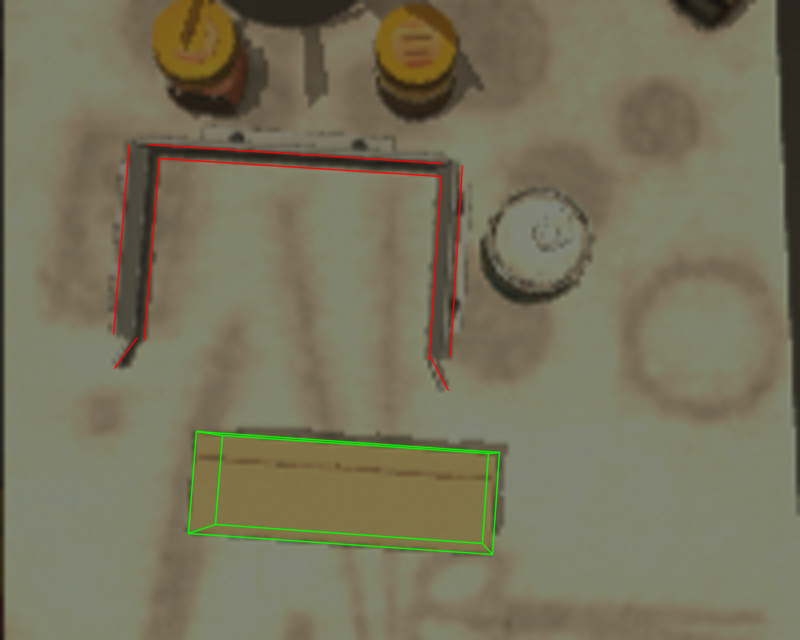

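View pics/sc1.png

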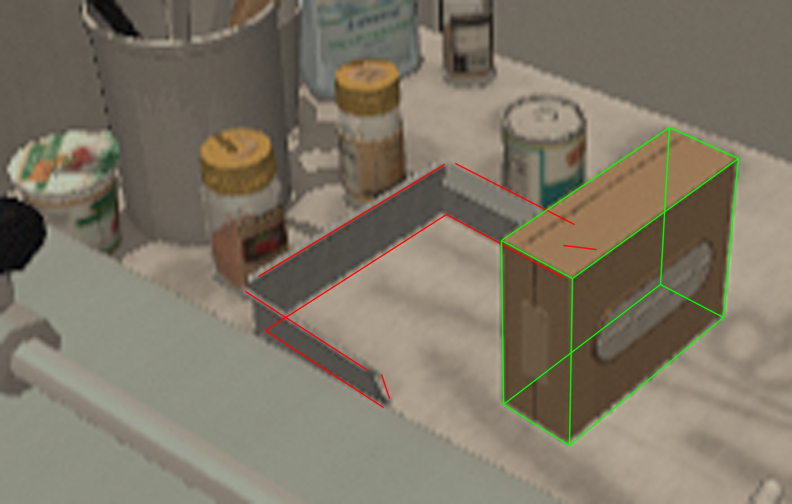

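Both fits land on the image edges. The carton sits at holder x -76, y -42 and is already square. The slicer's tall parts are far out, so I'll swing round at a small radius, raised.

```bash
python3 -m jog '[0,-3.3,-1.7,0,0,0, 0,-3.3,-1.7,0,0,0, 0,-3.3,-1.7,0,0,0, 0,-3.3,-1.7,0,0,0, 0,-3.3,-1.7,0,0,0, 0,-3.3,-1.7,0,0,0, 0,0,0,0,0,0]' -0.7; python3 -c "
from station import telemetry as t
s=t.sense();print(s['joint_positions'],s['orientation'])"
```

```text
time: 1.68
eef_pos: [111.9, 434.9, 337.2]
orientation: [0.126, 0.992, 0.003, -0.0]
ft_force: [-0.0, 2.0, 0.7]
opening: 48.3
[-1.43030199e+00 -1.19953701e-01  1.11566317e-02  1.74959382e+00
  1.12856699e-03  1.50598962e+00 -1.00288853e-01] [ 1.25564079e-01  9.92081037e-01  2.97947401e-03 -2.79351459e-05]
```

```bash
python3 -m jog '[-3.8,0,0,0,0,0.085, -3.8,0,0,0,0,0.085, -3.8,0,0,0,0,0.085, -3.8,0,0,0,0,0.085, -3.8,0,0,0,0,0.085, -3.8,0,0,0,0,0.085, -3.8,0,0,0,0,0.085, -3.8,0,0,0,0,0.085, -3.8,0,0,0,0,0.085, -3.8,0,0,0,0,0.085]'; python3 -c "
from station import telemetry as t
s=t.sense();print(s['joint_positions'],s['orientation'])"
```

```text
time: 2.52
eef_pos: [410.9, 217.7, 332.5]
orientation: [0.525, 0.851, 0.0, 0.0]
ft_force: [1.1, 0.7, -1.0]
opening: 12.9
[-1.04545103 -0.11456375  0.42356686  1.74224227  0.04735875  1.50368613
 -0.16288229] [5.25314490e-01 8.50908135e-01 7.01401310e-05 1.64613821e-04]
```

```bash
python3 -m jog '[-3.93,0,0,0,0,0.055, -3.93,0,0,0,0,0.055, -3.93,0,0,0,0,0.055, -3.93,0,0,0,0,0.055, -3.93,0,0,0,0,0.055, -3.93,0,0,0,0,0.055, -3.93,0,0,0,0,0.055, -3.93,0,0,0,0,0.055, -3.93,0,0,0,0,0.055, -3.93,0,0,0,0,0.055]';python3 -m jog '[0,0,0,0,0,0,0,0,0,0,0,0,0,0,0,0,0,0]'; cat > st.py <<'E'
from fit import *
H=np.array([579.6,-23.0,-0.088])
def inH(p,H=H):
    c,s=np.cos(H[2]),np.sin(H[2]); d=np.array(p[:2])-H[:2]; return np.array([c*d[0]+s*d[1],-s*d[0]+c*d[1]])
if __name__=="__main__":
    s=telemetry.sense(); q=s["orientation"]
    from scipy.spatial.transform import Rotation as R
    y=R.from_quat(q).as_matrix(); print("t",s["time"],"tcp",s["eef_pos"].round(1),"inH",inH(s["eef_pos"]).round(1),"tool x rel H y, y rel H x",np.arctan2(y[1,0],y[0,0])-np.pi/2-H[2],np.arctan2(y[1,1],y[0,1])-H[2],"F",s["ft_force"].round(1),"open",s["opening"],"z",y[:,2].round(3),s["joint_positions"].round(2))
E
python3 st.py
```

```text
time: 3.35
eef_pos: [494.9, -161.4, 332.8]
orientation: [0.736, 0.677, 0.0, 0.0]
ft_force: [1.1, 0.7, -0.6]
opening: 13.0
time: 3.6
eef_pos: [495.0, -159.0, 332.5]
orientation: [0.735, 0.678, -0.0, -0.0]
ft_force: [0.5, -0.3, 0.2]
opening: 13.2
t 3.6 tcp [ 495.  -159.   332.5] inH [ -72.3 -142.9] tool x rel H y, y rel H x 0.007241081892545381 0.007241096489723486 F [ 0.5 -0.3  0.2] open 13.237521323322964 z [-0.  0. -1.] [-0.66 -0.    0.91  1.65  0.    1.5   0.16]
```

```bash
python3 -m jog '[-1.2,-0.4,3.5,0,0,0.007, 0,0,3.9,0,0,0, 0,0,3.9,0,0,0, 0,0,3.9,0,0,0, 0,0,3.9,0,0,0, 0,0,3.5,0,0,0, 0,0,2.3,0,0,0, 0,0,1.8,0,0,0, 0,0,0,0,0,0, 0,0,0,0,0,0]'; python3 st.py
```

```text
time: 4.43
eef_pos: [489.7, -169.8, 65.1]
orientation: [0.737, 0.676, -0.001, -0.001]
ft_force: [-0.8, -0.4, 1.2]
opening: 13.2
t 4.4333 tcp [ 489.7 -169.8   65.1] inH [ -76.6 -154.2] tool x rel H y, y rel H x 0.002058904426406466 0.00205849812659005 F [-0.8 -0.4  1.2] open 13.180556762178181 z [-0.002 -0.    -1.   ] [-0.51  0.31  0.88  2.   -0.29  0.96  0.42]
```

```bash
python3 -m jog '[0.8,0,0,0,0,0,0.8,0,0,0,0,0,0.5,0,0,0,0,0,0.3,0,0,0,0,0,0.25,0,0,0,0,0,0.25,0,0,0,0,0,0.25,0,0,0,0,0,0.25,0,0,0,0,0,0.25,0,0,0,0,0,0.25,0,0,0,0,0]'; python3 st.py; python3 - <<'E'
from h import *
s=eyes.snapshot("scene");t=eyes.snapshot("top")
big(t,"top2.png",(150,110,200,160),4); big(s,"sc2.png",(110,150,220,140),3.6)
E
```

```text
time: 5.27
eef_pos: [493.7, -133.7, 66.2]
orientation: [0.738, 0.675, -0.0, 0.001]
ft_force: [-0.8, -6.4, 6.3]
opening: 12.8
t 5.2667 tcp [ 493.7 -133.7   66.2] inH [ -75.8 -117.8] tool x rel H y, y rel H x -0.0015839210824305228 -0.00158199512717902 F [-0.8 -6.4  6.3] open 12.812928996924729 z [ 0.001 -0.002 -1.   ] [-0.59  0.28  0.88  2.02 -0.27  0.96  0.33]
```

View pics/sc2.png

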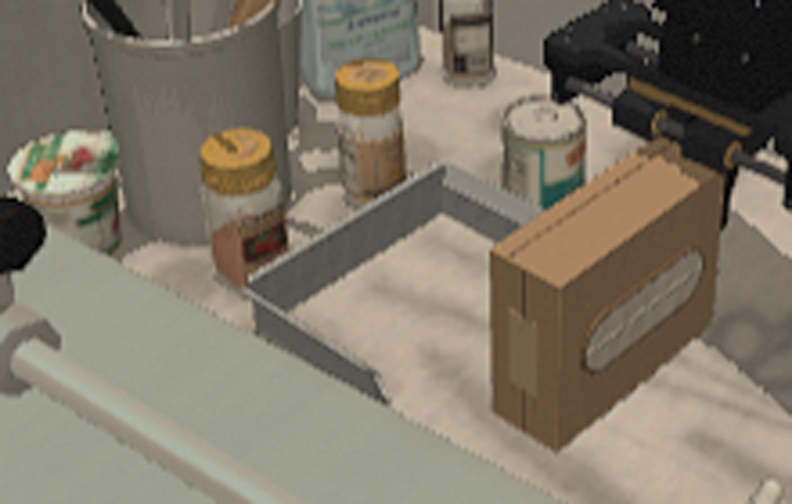

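View pics/top2.png

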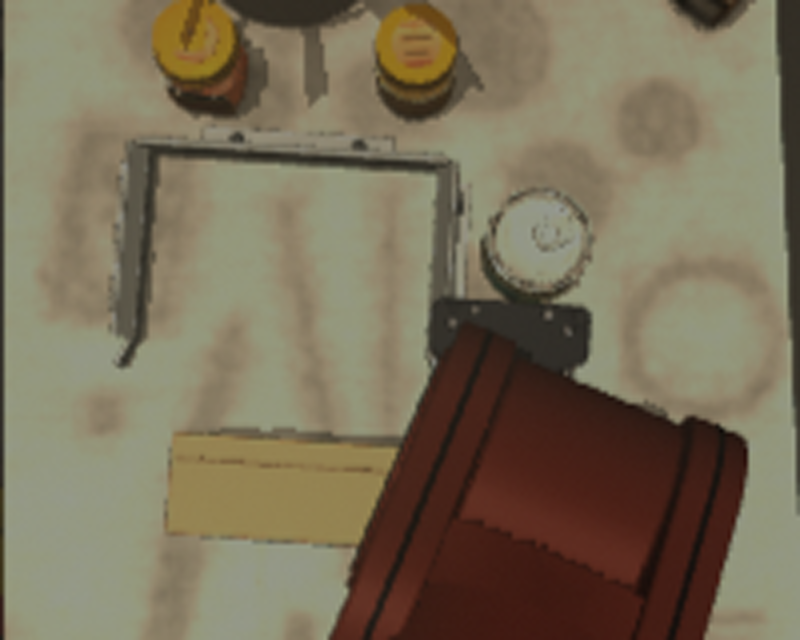

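```bash
python3 -m jog '[0.3,0,0,0,0,0,0.3,0,0,0,0,0,0.3,0,0,0,0,0,0.3,0,0,0,0,0,0.3,0,0,0,0,0,0.3,0,0,0,0,0,0.3,0,0,0,0,0,0.3,0,0,0,0,0,0.3,0,0,0,0,0,0.2,0,0,0,0,0]';python3 -m jog '[0.1,0,0,0,0,0,0,0,0,0,0,0,0,0,0,0,0,0]'; python3 st.py; python3 - <<'E'
from h import *
s=eyes.snapshot("scene");t=eyes.snapshot("top")
big(t,"top3.png",(150,110,200,160),4); big(s,"sc3.png",(110,150,220,140),3.6)
E
```

```text
time: 6.2
eef_pos: [496.1, -104.2, 65.9]
orientation: [0.738, 0.675, -0.0, 0.0]
ft_force: [-0.6, -5.6, 4.7]
opening: 12.8
time: 6.45
eef_pos: [496.2, -102.9, 65.8]
orientation: [0.738, 0.675, 0.0, 0.0]
ft_force: [-0.1, -5.4, 2.8]
opening: 13.1
t 6.45 tcp [ 496.2 -102.9   65.8] inH [-76.1 -87. ] tool x rel H y, y rel H x -0.000626021372780089 -0.0006258118186208833 F [-0.1 -5.4  2.8] open 13.096251695662803 z [ 0. -0. -1.] [-0.65  0.27  0.87  2.03 -0.25  0.95  0.26]
```

View pics/sc3.png

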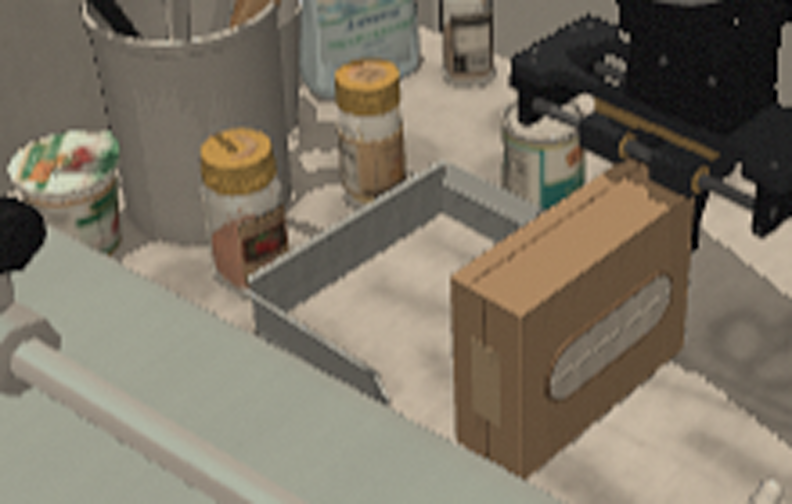

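View pics/top3.png

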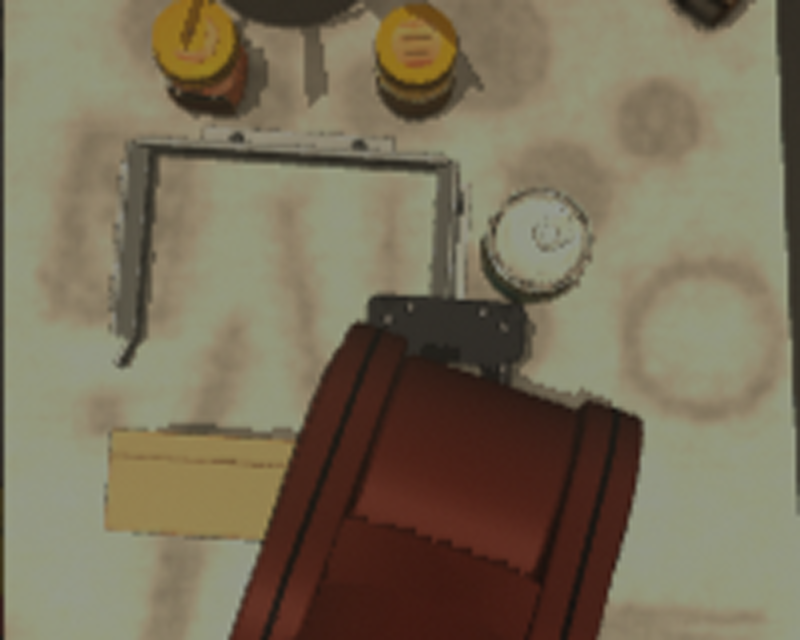

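```bash
cat > m3.py <<'E'
from st import *
s=eyes.snapshot("scene");t=eyes.snapshot("top")
b=lambda u,v:np.array([150+(u+.5)/4-.5,110+(v+.5)/4-.5])
g=lambda u,v:np.array([110+(u+.5)/3.6-.5,150+(v+.5)/3.6-.5])
C,r=fit([(t,b(113,429),(25,75,120)),(t,b(105,530),(-25,75,120)),(t,b(290,437),(25,-15,120))][:2]+
 [(s,g(452,279),(25,75,120)),(s,g(522,317),(-25,75,120)),(s,g(525,476),(-25,75,0)),(s,g(685,344),(-25,-75,0)),(s,g(455,438),(25,75,0))],[500,-25,-0.09])
print("C",C,r.round(1).tolist(),inH(C),C[2]-H[2])
L=[(T(H,l),(0,0,255)) for l in HL]+[(T(C,l),(0,255,0)) for l in CL]
big(t,"top4.png",(150,110,200,160),4,L); big(s,"sc4.png",(110,150,220,140),3.6,L)
E
python3 m3.py
```

```text
C [ 5.04259852e+02 -1.88378081e+01 -7.25609613e-02] [[0.3, -0.5], [0.7, -0.2], [-0.3, -1.3], [0.5, -0.7], [-0.3, 2.2], [-0.5, 0.5], [0.5, 1.0]] [-75.41441925  -2.475293  ] 0.01543903866746485
```

View pics/top4.png

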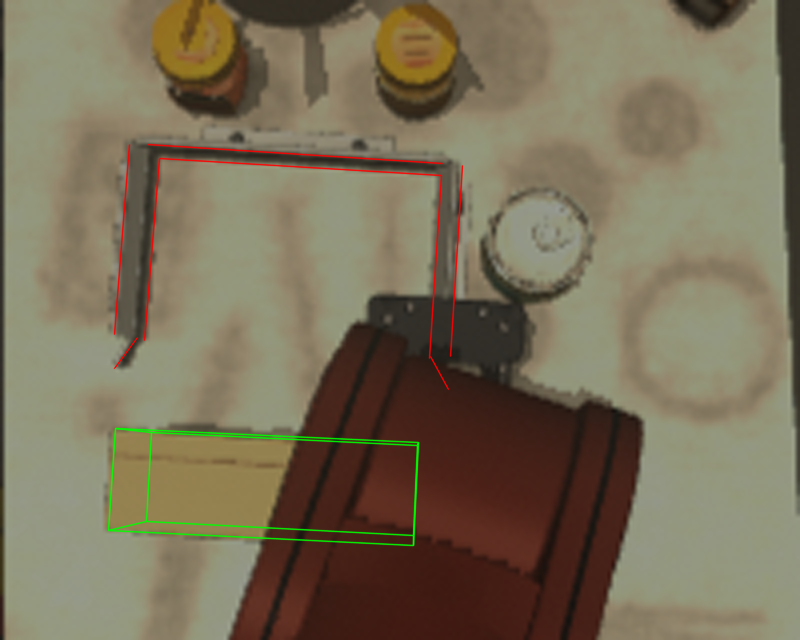

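View pics/sc4.png

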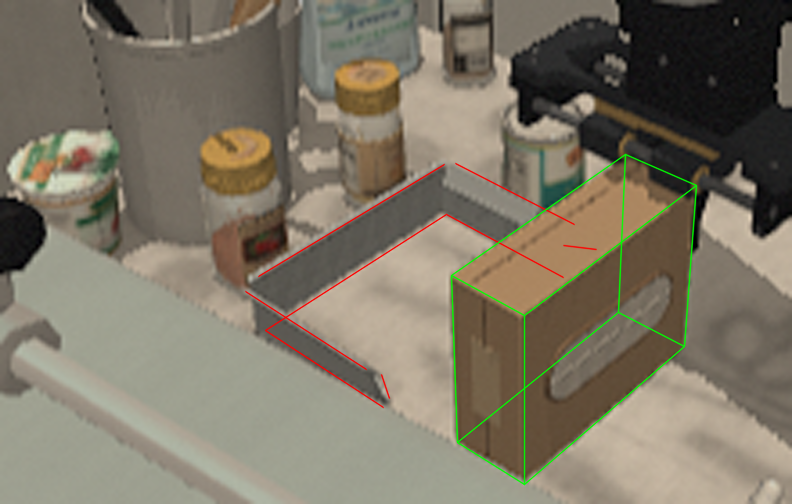

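```bash
python3 -m jog '[0.15,0,0,0,0,0,0.15,0,0,0,0,0,0,0,0,0,0,0,0,0,0,0,0,0]'; python3 st.py
```

```text
time: 6.98
eef_pos: [496.3, -99.7, 65.7]
orientation: [0.738, 0.675, -0.0, 0.0]
ft_force: [-1.0, -4.5, 3.5]
opening: 13.0
t 6.9833 tcp [496.3 -99.7  65.7] inH [-76.2 -83.8] tool x rel H y, y rel H x -0.00037005951620136535 -0.00037000252886779106 F [-1.  -4.5  3.5] open 13.04926511358477 z [ 0. -0. -1.] [-0.66  0.27  0.87  2.03 -0.25  0.95  0.26]
```

```bash
python3 -m jog '[-1.5,0,0,0,0,0, -3,0,0,0,0,0, -1.5,0,0,0,0,0, 0,0,-2,0,0,0, 0,0,-4,0,0,0, 0,0,-4,0,0,0, 0,0,-4,0,0,0, 0,0,-1,0,0,0.12, 0,0,0,0,0,0.12, 0,0,0,0,0,0.12]' 0.95; python3 st.py
```

```text
time: 7.82
eef_pos: [491.4, -157.9, 216.3]
orientation: [0.848, 0.531, 0.001, -0.001]
ft_force: [-0.3, -0.8, -1.1]
opening: 72.0
t 7.8167 tcp [ 491.4 -157.9  216.3] inH [ -76.  -142.2] tool x rel H y, y rel H x -0.3643904225349798 -0.3643912037197562 F [-0.3 -0.8 -1.1] open 71.95247671260596 z [ 0.001  0.002 -1.   ] [-0.7   0.07  0.98  1.84 -0.06  1.26 -0.15]
```

```bash
python3 -m jog '[0,0,0,0,0,0.121, 0,0,0,0,0,0.121, 0,0,0,0,0,0.121, 0,0,0,0,0,0.121, 0,0,0,0,0,0.121, 0,0,0,0,0,0.121, 0,0,0,0,0,0.121, 0,0,0,0,0,0.121, 0,0,0,0,0,0.121, 0,0,0,0,0,0.121]' 0.95; python3 -m jog '[0,0,0,0,0,0,0,0,0,0,0,0]' ;python3 st.py
```

```text
time: 8.65
eef_pos: [490.7, -158.0, 215.1]
orientation: [0.999, -0.046, -0.001, -0.001]
ft_force: [-0.5, 0.2, -0.8]
opening: 84.9
time: 8.82
eef_pos: [490.8, -158.3, 215.2]
orientation: [0.999, -0.041, -0.0, -0.0]
ft_force: [-0.2, 0.5, 0.7]
opening: 84.6
t 8.8167 tcp [ 490.8 -158.3  215.2] inH [ -76.6 -142.6] tool x rel H y, y rel H x -1.5652425627267692 -1.5652432512852292 F [-0.2  0.5  0.7] open 84.58822873292597 z [-0.001  0.001 -1.   ] [-0.78  0.08  1.07  1.85 -0.07  1.26 -1.34]
```

```bash
python3 -m jog '[-2.5,-2,0,0,0,0.006, -2.3,-3,0,0,0,0, -1.4,-3.3,0,0,0,0, -0.3,-3.3,0,0,0,0, 0,-2.7,0,0,0,0, 0,0,-0.5,0,0,0, 0,0,0,0,0,0]' ;python3 st.py;python3 - <<'E'
from h import *
s=eyes.snapshot("scene");t=eyes.snapshot("top")
big(t,"top5.png",(150,110,200,160),4); big(s,"sc5.png",(110,150,220,140),3.6)
E
```

```text
time: 9.4
eef_pos: [440.2, -10.2, 221.1]
orientation: [0.999, -0.043, 0.0, 0.0]
ft_force: [-0.2, -1.1, -0.3]
opening: 84.8
t 9.4 tcp [440.2 -10.2 221.1] inH [-140.     0.5] tool x rel H y, y rel H x -1.5689329864576909 -1.5689329894016821 F [-0.2 -1.1 -0.3] open 84.75157593942969 z [ 0. -0. -1.] [-0.95 -0.2   0.79  1.99  0.15  1.3  -1.87]
```

View pics/sc5.png

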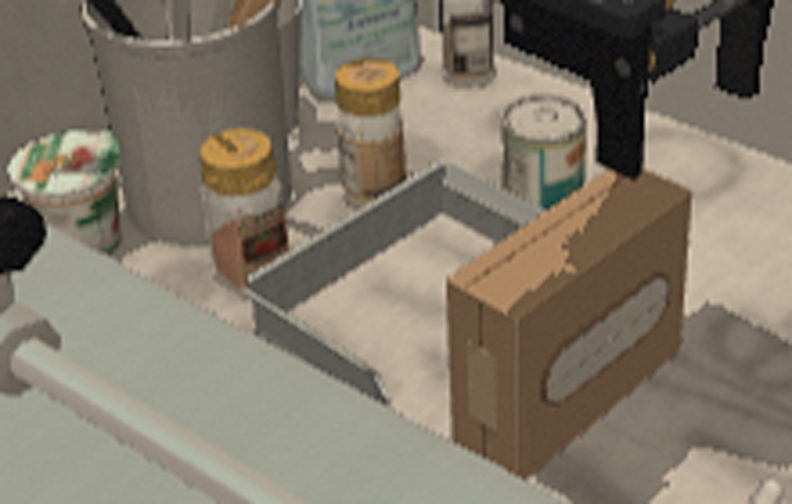

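View pics/top5.png

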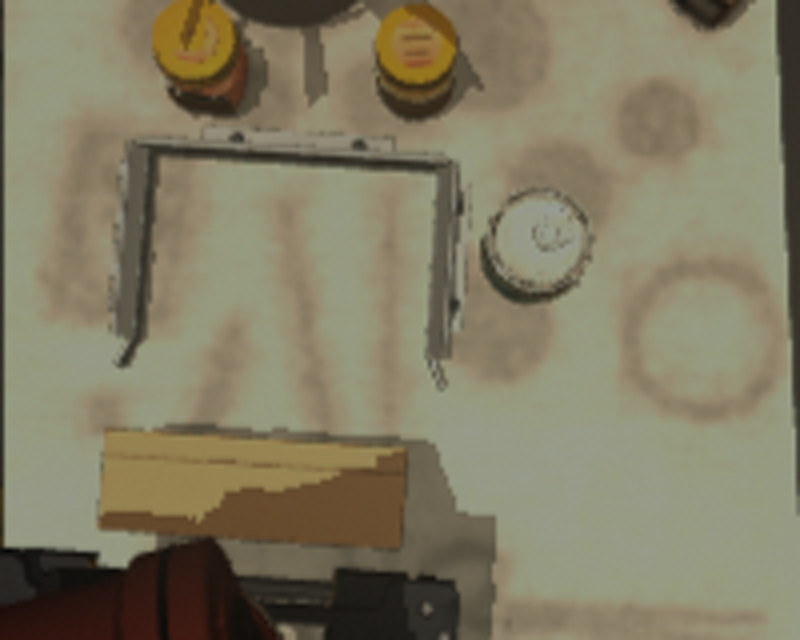

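```bash
cat > m5.py <<'E'
from st import *
s=eyes.snapshot("scene");t=eyes.snapshot("top")
b=lambda u,v:np.array([150+(u+.5)/4-.5,110+(v+.5)/4-.5])
g=lambda u,v:np.array([110+(u+.5)/3.6-.5,150+(v+.5)/3.6-.5])
C,r=fit([(t,b(106,429),(25,75,120)),(t,b(99,528),(-25,75,120)),(t,b(406,450),(25,-75,120)),(t,b(402,549),(-25,-75,120))]+
 [(s,g(447,283),(25,75,120)),(s,g(517,321),(-25,75,120)),(s,g(690,195),(-25,-75,120)),(s,g(683,349),(-25,-75,0)),(s,g(451,440),(25,75,0))],[500,-25,-0.09])
print("C",C,r.round(1).tolist(),inH(C),C[2]-H[2])
E
python3 m5.py
```

```text
C [ 5.03037137e+02 -1.38098045e+01 -8.98296821e-02] [[-0.2, -0.4], [-0.6, 0.3], [0.6, -0.7], [-0.1, 0.1], [-0.4, -1.2], [0.1, -0.3], [1.2, -1.2], [-0.3, 0.9], [0.2, 1.7]] [-77.0742967    2.42579459] -0.00182968211274194
```

```bash
python3 -m jog '[0,0,3.5,0,0,0, 0,0,3.5,0,0,0, 0,0,3,0,0,0, 0,0,1.5,0,0,0, 0,0,0,0,0,0, 0,0,0,0,0,0, 0.8,0,0,0,0,0, 0.8,0,0,0,0,0, 0.4,0,0,0,0,0, 0.3,0,0,0,0,0]' ;python3 st.py
```

```text
time: 10.43
eef_pos: [464.3, -13.8, 106.9]
orientation: [0.999, -0.047, 0.001, -0.0]
ft_force: [0.5, 0.7, -0.3]
opening: 84.8
t 10.4333 tcp [464.3 -13.8 106.9] inH [-115.7   -1. ] tool x rel H y, y rel H x -1.5761154542922213 -1.576114361212705 F [ 0.5  0.7 -0.3] open 84.81809619550421 z [ 0.002  0.001 -1.   ] [-0.94  0.06  0.92  2.09 -0.06  1.02 -1.66]
```

```bash
python3 -m jog '[0.2,0,0,0,0,0, 0.2,0,0,0,0,0, 0.2,0,0,0,0,0, 0.2,0,0,0,0,0, 0.2,0,0,0,0,0, 0.2,0,0,0,0,0, 0.2,0,0,0,0,0, 0.2,0,0,0,0,0, 0.2,0,0,0,0,0]' ;python3 st.py;python3 - <<'E'
from h import *
s=eyes.snapshot("scene")
big(s,"sc6.png",(110,150,220,140),3.6)
E
```

```text
time: 11.18
eef_pos: [481.2, -15.3, 105.6]
orientation: [0.999, -0.047, -0.0, -0.0]
ft_force: [-1.6, 0.6, 1.0]
opening: 84.8
t 11.1833 tcp [481.2 -15.3 105.6] inH [-98.7  -1. ] tool x rel H y, y rel H x -1.5759084802512264 -1.5759084834654482 F [-1.6  0.6  1. ] open 84.77435238593712 z [-0.  0. -1.] [-0.92  0.12  0.92  2.05 -0.11  1.02 -1.6 ]
```

View pics/sc6.png

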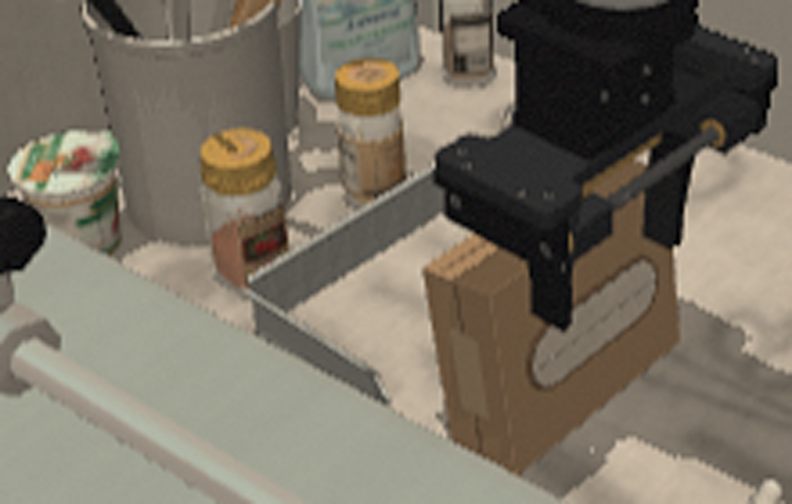

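The carton is tilting cleanly, with its top edge around (480,265) leaning away from the robot. The push force is about 2 N, so I'll carry on.

```bash
python3 -m jog '[0.2,0,0,0,0,0, 0.2,0,0,0,0,0, 0.2,0,0,0,0,0, 0.2,0,0,0,0,0, 0.2,0,0,0,0,0, 0.2,0,0,0,0,0, 0.2,0,0,0,0,0, 0.2,0,0,0,0,0, 0.2,0,0,0,0,0, 0.2,0,0,0,0,0]';python3 -m jog '[0.2,0,0,0,0,0, 0.2,0,0,0,0,0, 0.2,0,0,0,0,0, 0.2,0,0,0,0,0]' ;python3 st.py;python3 - <<'E'
from h import *
s=eyes.snapshot("scene")
big(s,"sc7.png",(110,150,220,140),3.6)
E
```

```text
time: 12.07
eef_pos: [501.1, -17.2, 105.6]
orientation: [0.999, -0.047, -0.0, -0.0]
ft_force: [0.7, 0.3, 0.9]
opening: 85.0
time: 12.4
eef_pos: [509.0, -17.9, 105.6]
orientation: [0.999, -0.047, -0.0, -0.0]
ft_force: [-0.0, 0.5, -0.1]
opening: 84.7
t 12.4 tcp [509.  -17.9 105.6] inH [-70.7  -1.1] tool x rel H y, y rel H x -1.5759395203061064 -1.5759395300513905 F [-0.   0.5 -0.1] open 84.70991554935624 z [-0.  0. -1.] [-0.87  0.21  0.91  1.99 -0.19  1.03 -1.53]
```

View pics/sc7.png

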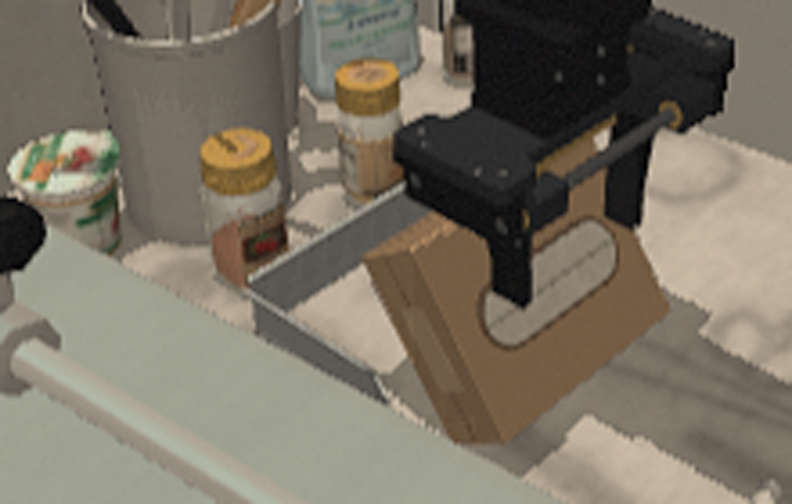

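It's past its balance point and falling away. I'll hold still while it drops, then look.

```bash
python3 -m jog '[0,0,0,0,0,0, 0,0,0,0,0,0, 0,0,0,0,0,0, 0,0,0,0,0,0, 0,0,0,0,0,0, 0,0,0,0,0,0]' ;python3 -m jog '[-2,0,0,0,0,0,-4,0,0,0,0,0,-4,0,0,0,0,0]';python3 st.py;python3 - <<'E'
from h import *
s=eyes.snapshot("scene");t=eyes.snapshot("top")
big(t,"top8.png",(150,110,200,160),4); big(s,"sc8.png",(110,150,220,140),3.6)
E
```

```text
time: 12.95
eef_pos: [508.8, -17.9, 105.7]
orientation: [0.999, -0.047, -0.0, -0.0]
ft_force: [0.3, 0.6, -0.3]
opening: 84.6
time: 13.2
eef_pos: [416.5, -10.0, 105.3]
orientation: [0.999, -0.047, -0.001, 0.001]
ft_force: [-1.7, 0.1, 0.3]
opening: 85.0
t 13.2 tcp [416.5 -10.  105.3] inH [-163.6   -1.4] tool x rel H y, y rel H x -1.5775861971697163 -1.5775805962407128 F [-1.7  0.1  0.3] open 84.9789533357676 z [-0.002 -0.003 -1.   ] [-1.01 -0.11  0.9   2.19  0.11  1.03 -1.83]
```

View pics/sc8.png

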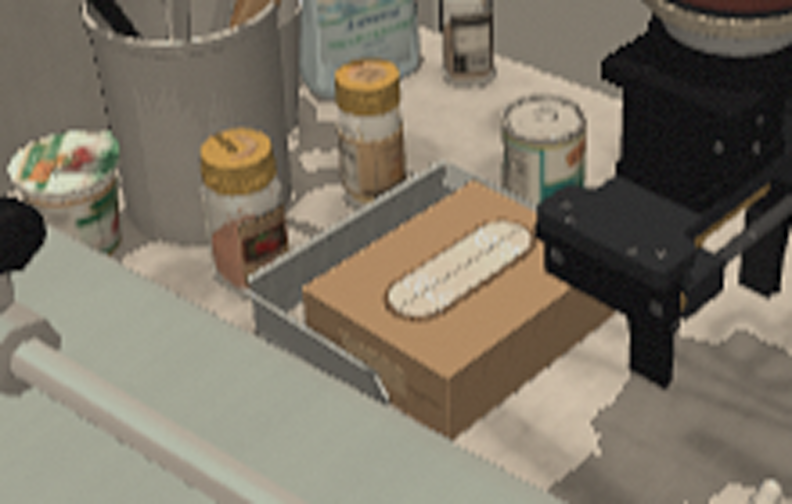

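View pics/top8.png

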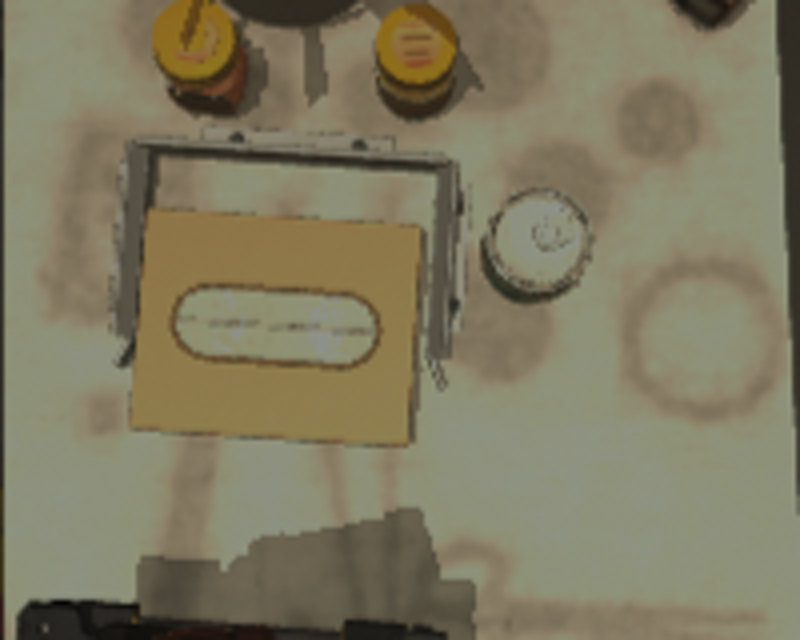

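It landed flat with the opening facing up. Its top corners are at about (148,208), (422,226), (412,445) and (131,429) in the enlarged top view. It now needs pushing home.

```bash
cat > m8.py <<'E'
from st import *
import sys
b=lambda u,v:np.array([150+(u+.5)/4-.5,110+(v+.5)/4-.5])
g=lambda u,v:np.array([110+(u+.5)/3.6-.5,150+(v+.5)/3.6-.5])
LB=[(-60,-75,0),(-60,75,0),(60,75,0),(60,-75,0)]
LL=[up(LB,50)+up(LB[:1],50),LB+LB[:1]]
def run(ts,ss,n):
    s=eyes.snapshot("scene");t=eyes.snapshot("top")
    O=[(60,75,50),(60,-75,50),(-60,-75,50),(-60,75,50)]
    C,r=fit([(t,b(*u),m) for u,m in zip(ts,O)]+[(s,g(*u),m) for u,m in ss],[580,-20,-0.09])
    print("C",C,r.round(1).tolist(),"inH mid",inH(C),C[2]-H[2])
    L=[(T(H,l),(0,0,255)) for l in HL]+[(T(C,l),(0,255,0)) for l in LL]
    big(t,f"top{n}.png",(150,110,200,160),4,L); big(s,f"sc{n}.png",(110,150,220,140),3.6,L)
if __name__=="__main__":
    run([(148,208),(422,226),(412,445),(131,429)],[((303,293),(60,75,50)),((449,374),(-60,75,50)),((449,436),(-60,75,0))],9)
E
python3 m8.py
```

```text
C [ 5.89148641e+02 -2.26390091e+01 -8.30503712e-02] [[-0.1, -0.4], [0.6, -0.8], [-0.2, -0.0], [0.1, -0.2], [-0.3, -1.8], [0.2, 0.9], [0.9, 2.1]] inH mid [9.47996642 1.19879036] 0.004949628774173195
```

View pics/top9.png

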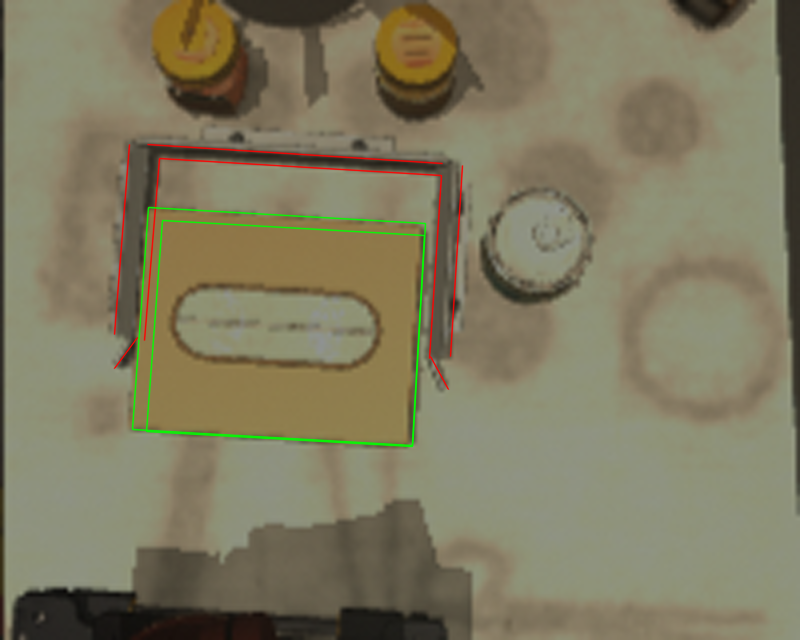

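```bash
python3 -m jog '[3,0,0,0,0,0.006, 3,0,2,0,0,0, 1,0,3,0,0,0, 0,0,2,0,0,0, 0,0,1.2,0,0,0, 0,0,0,0,0,0, 0,0,0,0,0,0]';python3 st.py
```

```text
time: 13.98
eef_pos: [479.8, -15.6, 28.0]
orientation: [0.999, -0.05, -0.003, 0.001]
ft_force: [-0.4, 0.8, 0.7]
opening: 85.1
t 13.9833 tcp [479.8 -15.6  28. ] inH [-100.1   -1.4] tool x rel H y, y rel H x -1.5833534956678323 -1.5833417739253062 F [-0.4  0.8  0.7] open 85.07431520238494 z [-0.005 -0.002 -1.   ] [-0.88  0.31  0.94  2.11 -0.32  0.87 -1.43]
```

```bash
python3 -m jog '[0.8,-0.2,0,0,0,-0.012, 1,0,0,0,0,0, 0.8,0,0,0,0,0, 0.6,0,0,0,0,0, 0.3,0,0,0,0,0, 0.2,0,0,0,0,0, 0.2,0,0,0,0,0]';python3 st.py;python3 -m jog '[0.25,0,0,0,0,0, 0.25,0,0,0,0,0, 0.25,0,0,0,0,0, 0.25,0,0,0,0,0, 0.25,0,0,0,0,0, 0.25,0,0,0,0,0, 0.25,0,0,0,0,0, 0.25,0,0,0,0,0, 0.25,0,0,0,0,0, 0.25,0,0,0,0,0]';python3 st.py
```

```text
time: 14.57
eef_pos: [518.5, -16.2, 28.6]
orientation: [0.999, -0.044, -0.002, -0.001]
ft_force: [-5.4, 0.4, 4.6]
opening: 84.8
t 14.5667 tcp [518.5 -16.2  28.6] inH [-61.5   1.4] tool x rel H y, y rel H x -1.5711060171404843 -1.5711121457047095 F [-5.4  0.4  4.6] open 84.75051768638195 z [-0.004  0.002 -1.   ] [-0.81  0.39  0.89  2.02 -0.39  0.91 -1.37]
time: 15.4
eef_pos: [542.0, -18.0, 28.2]
orientation: [0.999, -0.044, -0.003, -0.001]
ft_force: [-6.7, 0.6, 5.2]
opening: 85.0
t 15.4 tcp [542.  -18.   28.2] inH [-37.9   1.6] tool x rel H y, y rel H x -1.5709695020152386 -1.5709831508790257 F [-6.7  0.6  5.2] open 84.98190504418668 z [-0.006  0.003 -1.   ] [-0.76  0.44  0.87  1.97 -0.42  0.93 -1.34]
```

```bash
python3 -m jog '[0.2,0,0,0,0,0, 0.2,0,0,0,0,0, 0.2,0,0,0,0,0, 0.2,0,0,0,0,0, 0.1,0,0,0,0,0, 0.1,0,0,0,0,0]';python3 st.py;python3 -m jog '[0.1,0,0,0,0,0, 0.1,0,0,0,0,0,0,0,0,0,0,0]';python3 st.py
```

```text
time: 15.9
eef_pos: [552.2, -19.0, 28.2]
orientation: [0.999, -0.044, -0.003, -0.001]
ft_force: [-5.7, 0.7, 3.8]
opening: 84.4
t 15.9 tcp [552.2 -19.   28.2] inH [-27.7   1.6] tool x rel H y, y rel H x -1.571036678626766 -1.5710482811805682 F [-5.7  0.7  3.8] open 84.37877311165322 z [-0.006  0.002 -1.   ] [-0.75  0.46  0.86  1.94 -0.43  0.94 -1.34]
time: 16.15
eef_pos: [554.1, -19.2, 28.2]
orientation: [0.999, -0.044, -0.003, -0.001]
ft_force: [-5.5, 1.2, 4.2]
opening: 84.7
t 16.15 tcp [554.1 -19.2  28.2] inH [-25.7   1.6] tool x rel H y, y rel H x -1.570996059911431 -1.5710083821876801 F [-5.5  1.2  4.2] open 84.74324724425799 z [-0.006  0.002 -1.   ] [-0.74  0.46  0.86  1.94 -0.43  0.94 -1.33]
```

Nearly at the stop. From here I'll take small steps until the force rises.

```bash
for i in 1 2; do python3 -m jog '[0.1,0,0,0,0,0,0,0,0,0,0,0]'|grep -E "eef|force";done
```

```text
eef_pos: [554.1, -19.1, 28.0]
ft_force: [-9.0, 0.9, 8.2]
eef_pos: [554.1, -19.1, 27.8]
ft_force: [-13.8, 1.4, 11.7]
```

```bash
for i in 1 2; do python3 -m jog '[0.1,0,0,0,0,0,0,0,0,0,0,0]'|grep -E "eef|force";done; python3 - <<'E'
from h import *
s=eyes.snapshot("scene")
big(s,"sc10.png",(110,150,220,140),3.6)
E
```

```text
eef_pos: [554.1, -19.1, 27.6]
ft_force: [-18.9, 1.8, 14.8]
eef_pos: [554.1, -19.1, 27.4]
ft_force: [-22.6, 3.8, 18.2]
```

View pics/sc10.png

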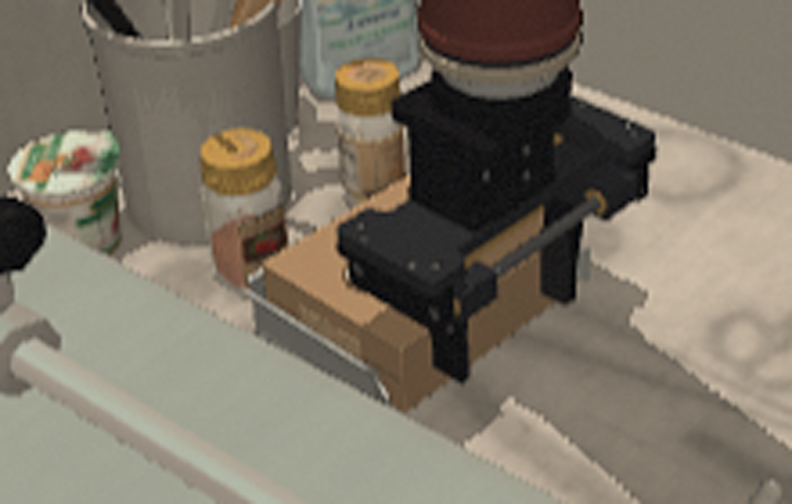

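The force rises while the position stays put, so the carton is against the stop. I'll back off straight and check.

```bash
python3 -m jog '[-0.6,0,0,0,0,0,-1.5,0,0,0,0,0,-3,0,0,0,0,0,-3,0,0,0,0,0,-3,0,-1,0,0,0,0,0,-3,0,0,0,0,0,-3,0,0,0,0,0,0,0,0,0]';python3 st.py;python3 - <<'E'
from h import *
s=eyes.snapshot("scene");t=eyes.snapshot("top")
big(t,"top11.png",(150,110,200,160),4); big(s,"sc11.png",(110,150,220,140),3.6)
E
```

```text
time: 17.53
eef_pos: [451.5, -9.8, 103.0]
orientation: [0.999, -0.044, 0.001, -0.003]
ft_force: [1.2, 0.3, 1.2]
opening: 85.0
t 17.5333 tcp [451.5  -9.8 103. ] inH [-128.7    1.9] tool x rel H y, y rel H x -1.571782802314027 -1.5717683285587902 F [1.2 0.3 1.2] open 85.01421073024189 z [ 0.003  0.006 -1.   ] [-1.1   0.02  1.06  2.12 -0.03  1.01 -1.68]
```

View pics/sc11.png

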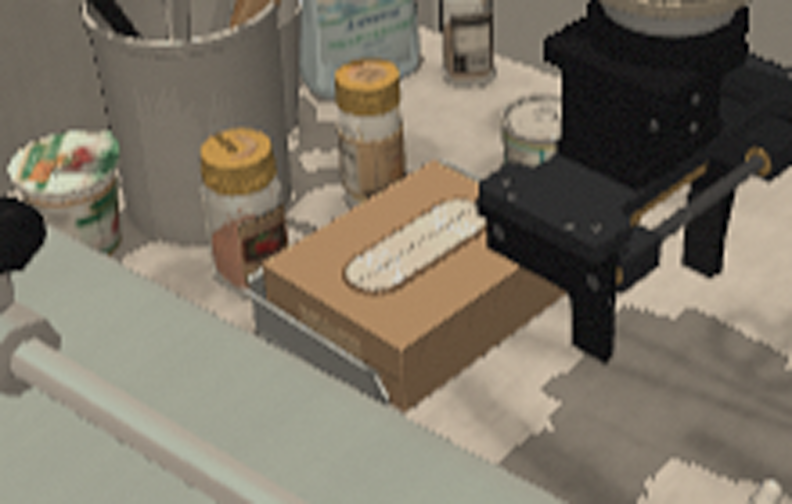

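View pics/top11.png

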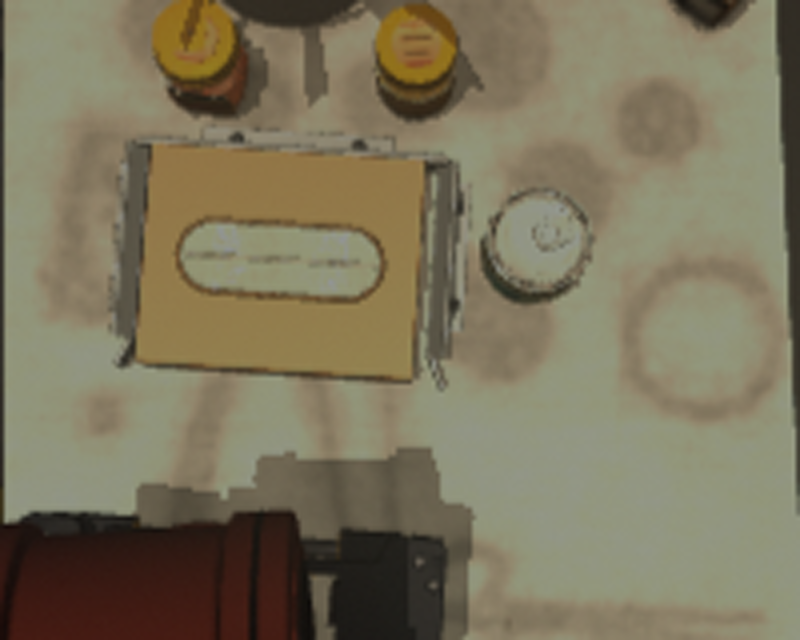

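```bash
python3 - <<'E'
from m8 import *
run([(151,145),(426,162),(413,381),(135,363)],[((264,268),(60,75,50)),((403,347),(-60,75,50)),((403,407),(-60,75,0))],12)
t=eyes.snapshot("top")
for n in ["small_tin","spice_jar_a"]: print(n,[(r["xyz"],r["score"]) for r in spotter.spot_in(n,t)][:3])
E
```

```text
C [ 6.23905513e+02 -2.50122440e+01 -8.76304483e-02] [[0.2, -0.7], [0.4, -0.6], [0.2, -0.2], [-0.1, -0.1], [-0.4, -1.4], [-0.0, 0.8], [1.1, 2.4]] inH mid [44.31092166  1.88939726] 0.00036955169069016747
small_tin [([628.5, -159.2, 68.7], 0.93), ([620.2, -24.5, 48.8], 0.68)]
spice_jar_a [([720.9, -96.7, 97.4], 0.8), ([730.2, 10.8, 101.4], 0.56), ([622.1, -21.1, 46.3], 0.34)]
```

View pics/top12.png

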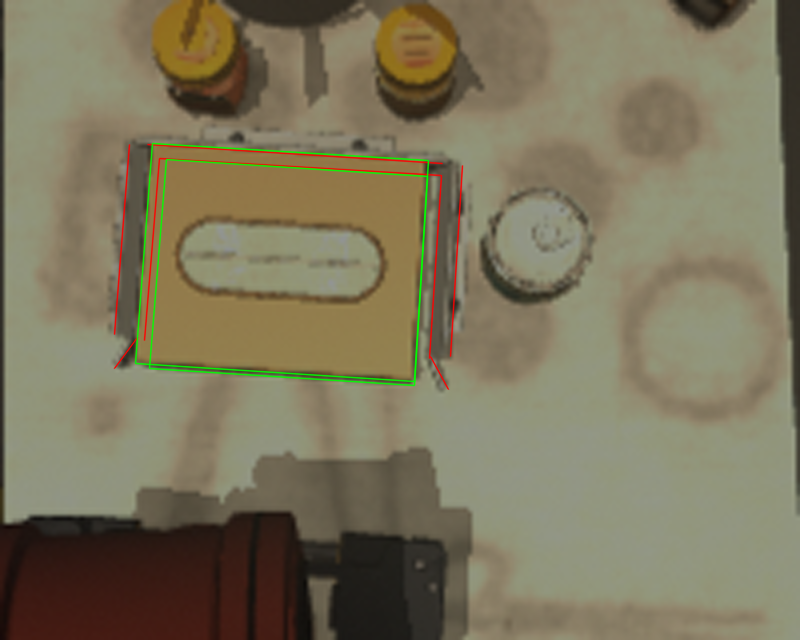

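The fit puts the carton's middle at holder x 44, y +2 mm, square to 0.001 rad and home. The tin and both jars appear in the same pixels as at the start. The arm is clear, so I'm handing in.

```bash
python3 st.py; python3 -c "
from station import close_job; print(close_job())"
```

```text
t 17.8833 tcp [448.4 -10.4  98. ] inH [-131.8    1.1] tool x rel H y, y rel H x -1.57131203799401 -1.5713108007465268 F [-1.   0.1  0.3] open 85.09431728315754 z [-0.005  0.    -1.   ] [-1.09  0.03  1.06  2.13 -0.03  1.   -1.68]
the job is handed in; nothing more can be done
None
```

The carton is loaded: it lies flat in the holder with the sheet opening up, pushed home against the back stop. The job was handed in at about 18 s, and no verdict was reported.

**What I did:** I slid the carton about 43 mm to the left with two fingertips on its right end. I then tipped it over by pushing at about 98 mm height with around 2 N, and it fell into the holder. Finally I pushed its near end low down until the position stopped changing and the force rose. The peak wrist-force reading was about 23 N along the push (about 29 N in total), below the 35 N limit.

**Last checks:**
- **Position:** the image fit puts the carton's middle at holder x ≈ 44 mm, y ≈ +2 mm, and square to about 0.001 rad. The holder's pose was itself fitted, to about 2 mm.
- **Side readings:** while the carton was still standing, the camera put it about 2 mm further left than the tool position did, well inside the tolerance.
- **Tin and jars:** they appear in the same pixels as at the start. The network's positions differ by up to 4 mm, which is its normal error.
- **Arm:** backed well away, and nothing touching.

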